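# Count along the rack tabs and push the pad into the third gap

### The job

Run a fingertip along the steel index tabs on the back of the divider rack, starting at the end marked by the round-headed post, so that the first, second and third tabs are bent over one after the other, and go no further than the third. Then push the loose wooden pad along the worktop, long way in, into that third gap until it is fully home against the back board. Only push the pad, never lift or tip it, and leave the other things where they are.

Things in the scene. Friction and masses are not known exactly. Their poses are not given: they have to be found in the camera images.
- rack: Low pale-wood divider rack fixed to the worktop, 272 mm wide, four gaps side by side, open to the front (robot side), above and below: a part slides in along the worktop. Origin: centre of its underside; x front to back, y to its left end seen from the robot, z up. Five dividers, 8 mm thick, 36 mm high, 66 mm apart (y = +132 to -132 mm), rounded front ends at x = -45 mm.
- rack_mouth (a point): Middle of the rack's front line, on the worktop (rack x = -45 mm, y = 0, at the middle divider); axes as the rack's. Gaps are 58 mm clear, 66 mm deep, centred at rack y = +99, +33, -33, -99 mm (gaps 1 to 4 from the left). Gap 1 already holds a fixed wooden pad like the loose one; every gap counts, full or empty.
- back_board (a point): Middle of the top edge of the rack's back board (rack x = +28 mm, y = 0, 40 mm above the worktop); axes as the rack's. The board is 14 mm thick, from rack x = +21 to +35 mm, closes all gaps at the back and carries the four steel tabs. Beware: two fixed clamp bars, 24 mm thick, cross the worktop along world x at y = -0.18 and +0.47 m, 133 to 183 mm above it, on either side of the work.
- index_post: Turned pale-wood post with a round head, 26 mm across the foot, 62 mm tall, fixed on the worktop just beyond one end of the rack (left or right, it varies): at y = +156 or -156 mm, x = -30 mm in the rack's frame. It marks the end to count from. Origin: centre of its underside.
- end_block: Low square block of the same wood, 24x24x18 mm, fixed just beyond the other end of the rack. Origin: centre of its underside.
- pad: Loose brown wooden block, 75 mm long (its y axis), 48 mm wide (x), 30 mm high, 0.05 to 0.1 kg, flat on the worktop in front of the rack; its long axis lies within 0.25 rad of the rack's depth (rack x), its +y end towards the rack. Origin: centre of its underside. Home in a gap, its centre is at rack x = -16.5 mm and it sticks out 9 mm at the front.
- tab_1 (a joint): Sprung steel tab of gap 1 from the left: upright plate 22 mm wide (rack x), 2 mm thick, 26 mm tall, at rack x = +28, y = +99 mm, hinged at its foot 42 mm above the worktop. Angle, rad: 0 upright (springs back), + leans to the rack's right (-y), - left, at most 1.4. A fingertip run along 12 to 18 mm above the back board bends it (over 0.35 rad, 1 to 3 N) and passes.
- tab_2 (a joint): Sprung steel tab of gap 2 from the left: upright plate 22 mm wide (rack x), 2 mm thick, 26 mm tall, at rack x = +28, y = +33 mm, hinged at its foot 42 mm above the worktop. Angle, rad: 0 upright (springs back), + leans to the rack's right (-y), - left, at most 1.4. A fingertip run along 12 to 18 mm above the back board bends it (over 0.35 rad, 1 to 3 N) and passes.
- tab_3 (a joint): Sprung steel tab of gap 3 from the left: upright plate 22 mm wide (rack x), 2 mm thick, 26 mm tall, at rack x = +28, y = -33 mm, hinged at its foot 42 mm above the worktop. Angle, rad: 0 upright (springs back), + leans to the rack's right (-y), - left, at most 1.4. A fingertip run along 12 to 18 mm above the back board bends it (over 0.35 rad, 1 to 3 N) and passes.
- tab_4 (a joint): Sprung steel tab of gap 4 from the left: upright plate 22 mm wide (rack x), 2 mm thick, 26 mm tall, at rack x = +28, y = -99 mm, hinged at its foot 42 mm above the worktop. Angle, rad: 0 upright (springs back), + leans to the rack's right (-y), - left, at most 1.4. A fingertip run along 12 to 18 mm above the back board bends it (over 0.35 rad, 1 to 3 N) and passes.
- sanding_block: Bystander, loose: cork sanding block wrapped in brown abrasive, 63x119x36 mm. Origin: centre of its underside. Not to be disturbed.
- tape_measure: Bystander, loose: yellow pocket tape measure, 36x99x66 mm. Origin: centre of its underside. Not to be disturbed.
- wedge: Bystander, loose: hardwood wedge, 34x120x24 mm. Origin: centre of its underside. Not to be disturbed.
- try_square: Bystander, loose: try square, 118x186x19 mm. Origin: centre of its underside. Not to be disturbed.
- block_plane: Bystander, loose: metal block plane, 50x158x49 mm. Origin: centre of its underside. Not to be disturbed.
- pencil_flat: Bystander, loose: red flat pencil, 14x174x10 mm. Origin: centre of its underside. Not to be disturbed.
There are look-alikes about, which are no part of the job. Of the things that look like the pad, the smaller one is meant.

How it is judged (in metres and radians):
On the way, in this order (a step that is already met when the one before it is completed fails the run):
1. the first tab from the post is bent over by the fingertip (((y of index_post in the frame of rack above 0 m and (value of joint tab_1 above 0.35 rad or value of joint tab_1 below -0.35 rad)) or (y of index_post in the frame of rack below 0 m and (value of joint tab_4 above 0.35 rad or value of joint tab_4 below -0.35 rad))) and contact force between the fingers and rack above 0.05 N).
2. the second tab from the post is bent over by the fingertip (((y of index_post in the frame of rack above 0 m and (value of joint tab_2 above 0.35 rad or value of joint tab_2 below -0.35 rad)) or (y of index_post in the frame of rack below 0 m and (value of joint tab_3 above 0.35 rad or value of joint tab_3 below -0.35 rad))) and contact force between the fingers and rack above 0.05 N).
3. the third tab from the post is bent over by the fingertip (((y of index_post in the frame of rack above 0 m and (value of joint tab_3 above 0.35 rad or value of joint tab_3 below -0.35 rad)) or (y of index_post in the frame of rack below 0 m and (value of joint tab_2 above 0.35 rad or value of joint tab_2 below -0.35 rad))) and contact force between the fingers and rack above 0.05 N).
4. the pad is home in the third gap from the post (((y of index_post in the frame of rack above 0 m and y of pad in the frame of rack between -0.042 and -0.024 m) or (y of index_post in the frame of rack below 0 m and y of pad in the frame of rack between 0.024 and 0.042 m)) and x of pad in the frame of rack above -0.0215 m and angle between the y axis of pad and the x axis of rack, either way round below 0.15 rad), for 0.2 s.
At the end, for the whole second after the job is handed in: The pad lies flat and still on the worktop in the third gap counted from the post (within 9 mm of the gap's centre line, within 0.15 rad of the gap's direction), its inner end within 5 mm of the back board (all of step 4 and height (world z) of pad below 0.004 m and angle between pad's own z axis and vertical below 0.08 rad and linear speed of pad below 0.01 m/s); the robot touches nothing.
It fails at once if the pad is lifted or tipped (height (world z) of pad above 0.012 m or angle between pad's own z axis and vertical above 0.3 rad).
It fails at once if the fourth tab from the post is bent over ((y of index_post in the frame of rack above 0 m and (value of joint tab_4 above 0.35 rad or value of joint tab_4 below -0.35 rad)) or (y of index_post in the frame of rack below 0 m and (value of joint tab_1 above 0.35 rad or value of joint tab_1 below -0.35 rad))).
It fails at once if another thing is moved by more than 20 mm (distance of any of sanding_block, tape_measure, wedge, try_square, block_plane, pencil_flat from where it was at the start of the episode above 0.02 m).
It also fails if it takes over 67 s, if anything falls off the work surface, if the arm or the gripper's body presses on something with over 40 N, if the wrist force passes 120 N, or if a joint passes its speed limit or range.

### The arm

A 6-joint arm with a two-finger parallel gripper is mounted at the origin on a cart in front of the work surface, level with it; the furniture and walls round the work are solid. World frame = base frame: x ahead of the robot, y to its left, z up, the work surface at z = 0. Lengths are in mm, angles in degrees, forces in N, time in s.
With the tool pointing down it reaches from about 350 to 850 mm from the base axis. Payload 8.1 kg.
Tool frame: the origin (TCP) lies between the finger pads; the fingertips stand 25 mm ahead of it and the grasp point (between the pads) lies 6 mm ahead of it (r.tcp_to_tips is the distance from the TCP to the fingertips, in mm); z points along the fingers, y is the line along which they close (so a half turn about z gives the same grasp; the last joint's range is limited). The gripper opens to 85 mm and grips with 20 to 120 N. Pads are 22 mm wide; open, the fingers measure 114 mm over their backs; the gripper's body (76 mm by 85 mm) begins 54 mm behind the grasp point. The pads swing forward as they close: fully open they stand 13 mm farther back than shut.
Start: joints at [-81.44, 7.471, 85.268, -0, 87.261, -4.893], TCP at [139.609, -583.536, 256.292] pointing down, gripper open.
Joint ranges: [-169.43, 169.43], [-51.17, 129.36], [1.28, 143.12], [-76.62, 256.62], [0, 156.53], [-152.29, 152.29]. Speed limits (degrees/s): [136.94, 136.94, 159.86, 180, 180, 180].

### API

Orientations are given as [roll, pitch, yaw] about the fixed x, y, z axes, in that order (R = Rz(yaw) Ry(pitch) Rx(roll)).
In Python, from bench import r gives the robot as it stands.
- The arm moves only by the tool apply_moves, never from a script. Its arguments are lists of equal length, an entry for each row: "angular": the turn, a rotation vector about the world's x, y, z in units of 8 degrees (1.0 is 8 degrees), a list of three; "travel": the shift along the world's x, y, z in units of 40 mm (1.0 is 40 mm), a list of three; "jaw": the opening, from 0 (shut) to 1 (fully open). A call has 1 to 20 rows; each row shifts and turns the commanded pose from where the row before left it; what a row does not reach is not made up. A row lasts 1/8 s, in which the tool goes at most 62.5 mm and 10.7 degrees, less where a joint would pass 70% of its speed; a pose out of reach is approached as far as the arm can. A call is refused whole if a number of a shift passes 1 or a number of a turn 1, either way. A call with a gripper value outside its range is refused whole. The fingers move at their own pace and stop on an object; "force" is the grip in N (left out, the last holds). Time passes only in rows, so rows that do not move let the fingers close. It gives the time, the measured TCP pose, the force, the opening and the grip force at its end, in the units of the state.
- r.sense(): the state, without advancing time (a new reading comes with each control period).
- r.snapshot(name): name is "scene" or "top"; returns a dict with "color" (420x560x3 uint8, red, green, blue), "fx", "fy", "cx", "cy" (pixels), "R" (3x3) and "t" (3): a world point X has camera coordinates R X + t. Camera axes: x right, y down, z forward; pixel columns grow to the right and rows downward; lengths in mm; the calibration is good to about 2 mm. A picture is of the moment at which its call begins. There is no depth.
- r.hand_in(): hands the job in; it is judged then, once.
The state is a dict: "time": time; "joint_pos": joint angles; "qd": joint speeds; "joint_efforts": joint torques, N m; "tool_pos": TCP position; "tcp_rot": TCP orientation; "ft_force": force on the tool from outside, world axes, zero at the start; "wrist_torque": the same for the moment, N m; "finger_gap": finger opening in mm; "grip_force": force on a finger pad.
Only numpy, scipy, OpenCV 4.12 (cv2) and the standard library are available. Lean on these libraries where they do the work, as an engineer would, in place of code of your own. Each camera call takes 0.05 s, during which the arm holds its last target. There are 200 camera calls.

## Working session

There is one attempt and no reset: what is moved stays moved. The work goes in short steps, Python scripts to look and compute and a tool call to move; the robot and the scene stay as the last step left them, time stands still between calls to the robot, and variables do not carry over. Pictures are saved under pics/ and viewed, at most 10 in all, crops included, and the job is handed in when it is done.

Besides the shell and the picture viewer there is one more tool, called after "Call:" as name(argument=value, ...) on one line, values as JSON. apply_moves: Moves the arm, as the interface text tells. Its arguments: {"type":"object","properties":{"angular":{"type":"array"},"travel":{"type":"array"},"jaw":{"type":"array"},"force":{"type":"number"}},"required":["angular","travel","jaw"]}

```bash
mkdir -p pics
python3 - <<'E'
from bench import r
import cv2,pickle
for n in ("scene","top"):
    s=r.snapshot(n); pickle.dump(s,open(f"{n}.pkl","wb"))
    cv2.imwrite(f"pics/{n}0.png",cv2.resize(s["color"][:,:,::-1],(800,600),interpolation=cv2.INTER_CUBIC))
    print(n,s["fx"],s["cx"],s["cy"],s["R"],s["t"])
print(r.sense())
E
```

```text
scene 454.5552628549994 278.1986315780552 208.16322996326102 [[-0.54582899 -0.8378337   0.0102668 ]
 [-0.55380985  0.35154491 -0.75479191]
 [ 0.62878085 -0.41767316 -0.65588396]] [469.21775276 311.70433946 734.26057617]
top 425.9968689878268 282.43078109598235 213.7813502011761 [[-0.00805329 -0.99990236  0.01142031]
 [-0.99798583  0.00731815 -0.06301376]
 [ 0.06292403 -0.01190478 -0.99794731]] [ 143.38031548  614.50311618 1060.80748287]
{'time': 0.1, 'joint_pos': array([-8.14404143e+01,  7.51251172e+00,  8.53233429e+01,  2.56479828e-03,
        8.72618406e+01, -4.89247461e+00]), 'qd': array([-0.05522941, -0.07693586, -0.21771977, -0.05234864,  0.00268797,
        0.09376512]), 'joint_efforts': array([-2.60297247e-04, -5.70950282e+01, -5.01943445e+01, -3.71423357e-04,
        7.99123227e-03,  2.37080934e-05]), 'tool_pos': array([ 139.55339711, -583.07607426,  255.3283492 ]), 'tcp_rot': array([-1.79902879e+02, -1.08843601e-02,  1.34519264e+01]), 'ft_force': array([ 0.43902484,  0.41537164, -0.76884352]), 'wrist_torque': array([0.03123149, 0.04608639, 0.02159028]), 'grip_force': 0.0, 'finger_gap': 85.66046466201419}
```

View pics/top0.png

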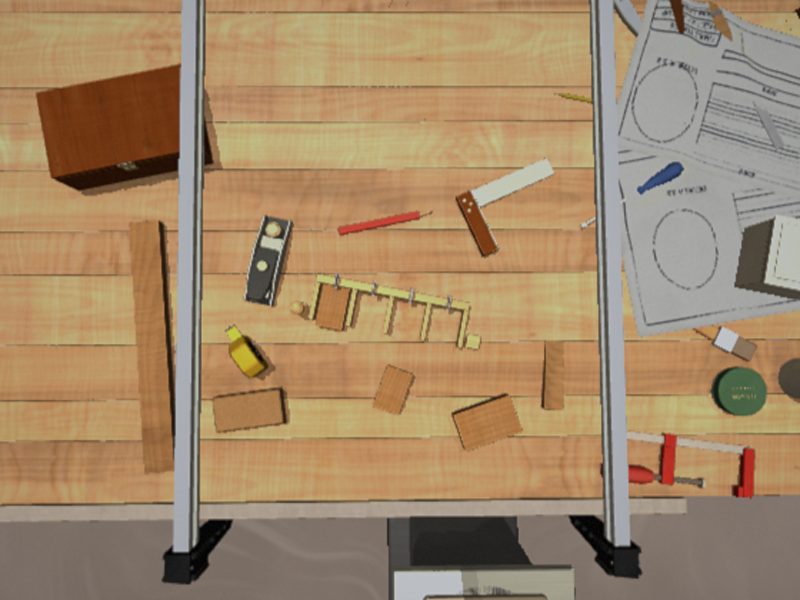

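View pics/scene0.png

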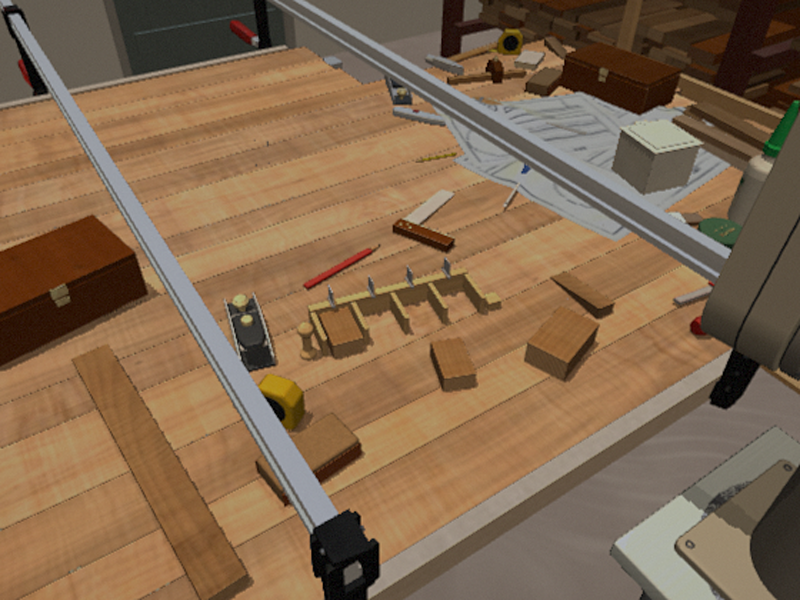

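The top view (800x600) shows the round-headed post at the left end (299,309) and the end block on the right (473,342), so I count from the left and the third gap is at rack y = -33. Things that could be taken for the pad:
- block at (394,389)
- larger block at (487,421)
- fixed pad in gap 1 at (333,306)
- sanding block at (249,410)
- wedge at (553,375)

I choose the smaller loose one at (394,389) and check it in a close crop.

Run:
```python
import pickle,cv2
s=pickle.load(open("top.pkl","rb"))
c=s["color"][185:305,195:355,::-1]
cv2.imwrite("pics/crop1.png",cv2.resize(c,(800,600),interpolation=cv2.INTER_CUBIC))
```

```text
(no output)
```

View pics/crop1.png

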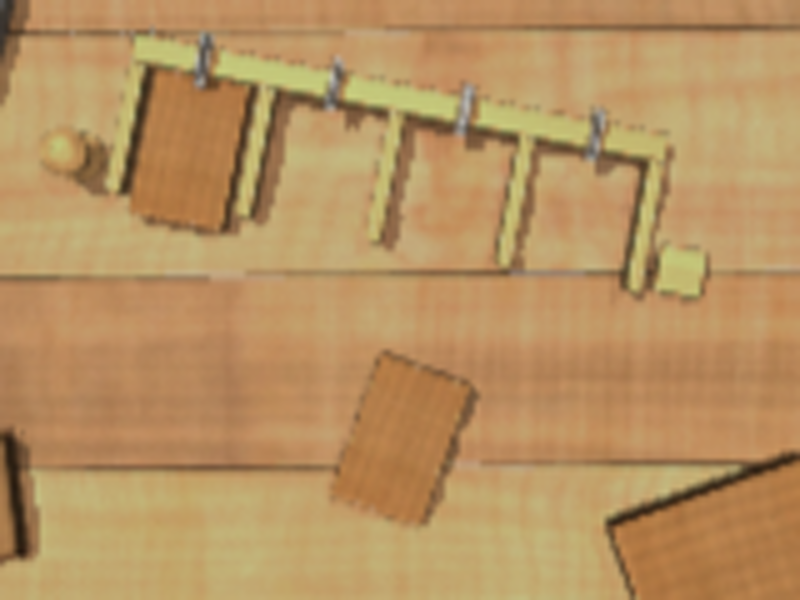

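```bash
cat > h.py <<'E'
import numpy as np
def ray(s,uv,z):
    d=s["R"].T@np.array([(uv[0]-s["cx"])/s["fx"],(uv[1]-s["cy"])/s["fy"],1]); c=-s["R"].T@s["t"]
    return (c+d*(z-c[2])/d[2])[:2]
def fit(P,W):
    P,W=np.array(P,float),np.array(W); p,w=P.mean(0),W.mean(0)
    A=(P-p).T@(W-w); a=np.arctan2(A[0,1]-A[1,0],A[0,0]+A[1,1])
    R=np.array([[np.cos(a),-np.sin(a)],[np.sin(a),np.cos(a)]])
    return a,R,w-R@p,(P-p)@R.T+w-W
E
python3 - <<'E'
import pickle,numpy as np
from h import *
s=pickle.load(open("top.pkl","rb"))
cr=lambda p:(195+(p[0]+.5)/5-.5,185+(p[1]+.5)/5-.5)
obs=[((117,192),36,(-45,132)),((246,217),36,(-45,66)),((377,242),36,(-45,0)),((506,266),36,(-45,-66)),((636,292),36,(-45,-132)),((137,36),40,(35,136)),((670,138),40,(35,-136))]
a,R,t,e=fit([o[2] for o in obs],[ray(s,cr(o[0]),o[1]) for o in obs])
print("rack yaw",np.degrees(a),t); print(e.round(1))
pc=[(384,350),(476,386),(424,524),(332,496)]
L=[(-24,37.5),(24,37.5),(24,-37.5),(-24,-37.5)]
b,Rp,tp,ep=fit(L,[ray(s,cr(p),30) for p in pc]); print("pad yaw",np.degrees(b),tp,"\n",ep.round(1))
print("pad in rack",R.T@(tp-t), "long axis rel", np.degrees(b-a)+90)
for q in [(28,130),(28,99),(28,33),(28,-33),(28,-99),(-16.5,-33),(-30,156),(-91.5,-33)]: print(q,(R@q+t).round(1))
np.savez("pose.npz",R=R,t=t,a=a)
# neighbours at top height guess (800px img)
for n,p,z in [("tape",(245,352),66),("sand",(250,410),36),("plane knob",(272,230),49),("pencil l",(340,232),10),("pencil r",(420,214),10),("square tip",(490,254),19),("sq top",(462,195),19)]:
    print(n,ray(s,(p[0]*.7,p[1]*.7),z).round())
E
```

```text
rack yaw -11.194907528009532 [610.62192133 162.1293634 ]
[[-0.6  1.2]
 [-0.5  0.5]
 [-0.4  0.7]
 [-0.8  0. ]
 [-0.2 -0.2]
 [ 1.2 -0. ]
 [ 1.2 -2.1]]
pad yaw -110.33114231666805 [469.13455363 157.40667561] 
 [[-0.6 -0.2]
 [ 1.   0.5]
 [-1.5  0.1]
 [ 1.  -0.4]]
pad in rack [-137.87830836  -32.10219745] long axis rel -9.136234788658513
(28, 130) [663.3 284.2]
(28, 99) [657.3 253.8]
(28, 33) [644.5 189.1]
(28, -33) [631.7 124.3]
(28, -99) [618.9  59.6]
(-16.5, -33) [588. 133.]
(-30, 156) [611.5 321. ]
(-91.5, -33) [514.5 147.5]
tape [536. 406.]
sand [436. 404.]
plane knob [746. 366.]
pencil l [749. 252.]
pencil r [781. 107.]
square tip [706. -17.]
sq top [813.  32.]
```

Call:
apply_moves(angular=[[0,0,-0.154],[0,0,-0.154],[0,0,-0.154],[0,0,-0.154],[0,0,-0.154],[0,0,-0.154],[0,0,-0.154],[0,0,-0.154],[0,0,-0.154],[0,0,-0.154],[0,0,-0.154],[0,0,-0.154],[0,0,-0.154],[0,0,-0.154],[0,0,-0.154],[0,0,-0.154],[0,0,-0.154],[0,0,-0.154],[0,0,-0.154],[0,0,-0.154]], travel=[[0.5,0.85,0.6],[0.5,0.85,0],[0.5,0.85,0],[0.5,0.85,0],[0.5,0.85,0],[0.5,0.85,0],[0.5,0.85,0],[0.5,0.85,0],[0.5,0.85,0],[0.5,0.85,0],[0.5,0.85,0],[0.5,0.85,0],[0.5,0.85,0],[0.5,0.85,0],[0.5,0.85,0],[0.5,0.85,0],[0.5,0.85,0],[0.5,0.85,0],[0.5,0.85,0],[0.5,0.85,0]], jaw=[0,0,0,0,0,0,0,0,0,0,0,0,0,0,0,0,0,0,0,0])

```text
time: 2.6
tool_pos: [539.9, 97.7, 279.8]
tcp_rot: [180.0, 0.0, -11.2]
ft_force: [0.2, -0.8, -0.0]
finger_gap: -0.2
grip_force: 0.0
```

Call:
apply_moves(angular=[[0,0,0],[0,0,0],[0,0,0],[0,0,0],[0,0,0],[0,0,0],[0,0,0],[0,0,0],[0,0,0],[0,0,0],[0,0,0],[0,0,0]], travel=[[0.51,0.77,0],[0.51,0.77,0],[0.51,0.77,0],[0.51,0.77,0],[0.51,0.77,0],[0.51,0.77,0],[0,0,-1],[0,0,-1],[0,0,-1],[0,0,-1],[0,0,0],[0,0,0]], jaw=[0,0,0,0,0,0,0,0,0,0,0,0])

```text
time: 4.1
tool_pos: [662.6, 281.5, 121.8]
tcp_rot: [-180.0, -0.1, -11.2]
ft_force: [0.7, 0.1, 0.7]
finger_gap: -0.2
grip_force: 0.0
```

Run:
```python
from bench import r
import cv2,numpy as np
t=r.snapshot("top")["color"][170:270,210:330,::-1]
s=r.snapshot("scene")["color"][160:280,190:350,::-1]
a=cv2.resize(t,(480,400),interpolation=cv2.INTER_CUBIC); b=cv2.resize(s,(800,600),interpolation=cv2.INTER_CUBIC)
cv2.imwrite("pics/t2.png",a); cv2.imwrite("pics/s2.png",b)
print(r.sense()["tool_pos"],r.tcp_to_tips)
```

```text
[663.62991581 281.79568813 123.50270249] 25.0
```

View pics/s2.png

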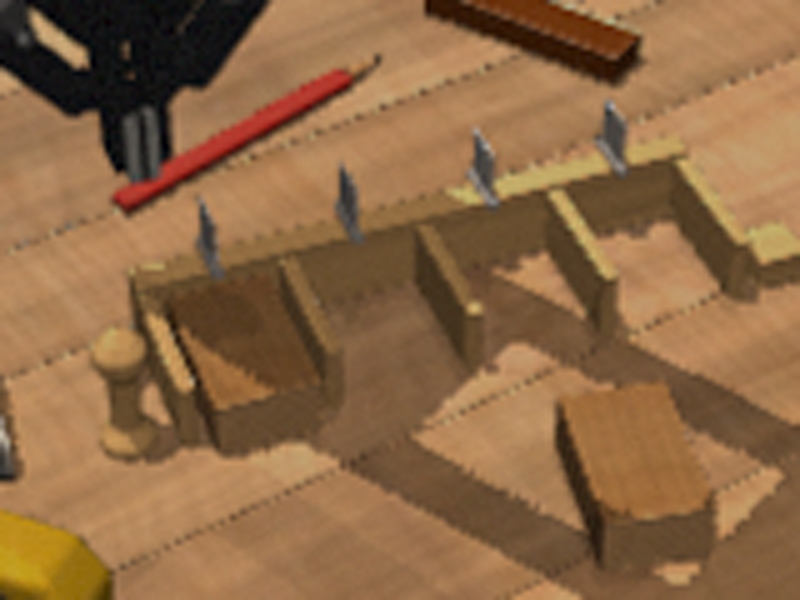

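The scene crop shows the closed fingertip above the left end of the board at about (140,170), outside tab 1 (210,240), clear of the post (120,390). I lower it and begin the run.

Call:
apply_moves(angular=[[0,0,0],[0,0,0],[0,0,0],[0,0,0],[0,0,0],[0,0,0],[0,0,0],[0,0,0],[0,0,0],[0,0,0]], travel=[[0,0,-0.5],[0,0,-0.5],[0,0,0],[0,0,0],[-0.0485,-0.245,0],[-0.0485,-0.245,0],[-0.0485,-0.245,0],[-0.0485,-0.245,0],[-0.0485,-0.245,0],[0,0,0]], jaw=[0,0,0,0,0,0,0,0,0,0])

```text
time: 5.45
tool_pos: [652.4, 231.0, 80.5]
tcp_rot: [180.0, -0.0, -11.2]
ft_force: [0.2, -1.0, 1.6]
finger_gap: -0.1
grip_force: 1.2
```

Run:
```python
from bench import r
import cv2,numpy as np
s=r.snapshot("scene")["color"][160:280,190:350,::-1]
cv2.imwrite("pics/s3.png",cv2.resize(s,(800,600),interpolation=cv2.INTER_CUBIC))
p=np.load("pose.npz"); q=r.sense(); print(p["R"].T@(q["tool_pos"][:2]-p["t"]),q["tool_pos"][2],q["ft_force"])
```

```text
[27.57761156 76.06841636] 80.53608352906055 [-1.25854775 -0.96892951  3.40321028]
```

View pics/s3.png

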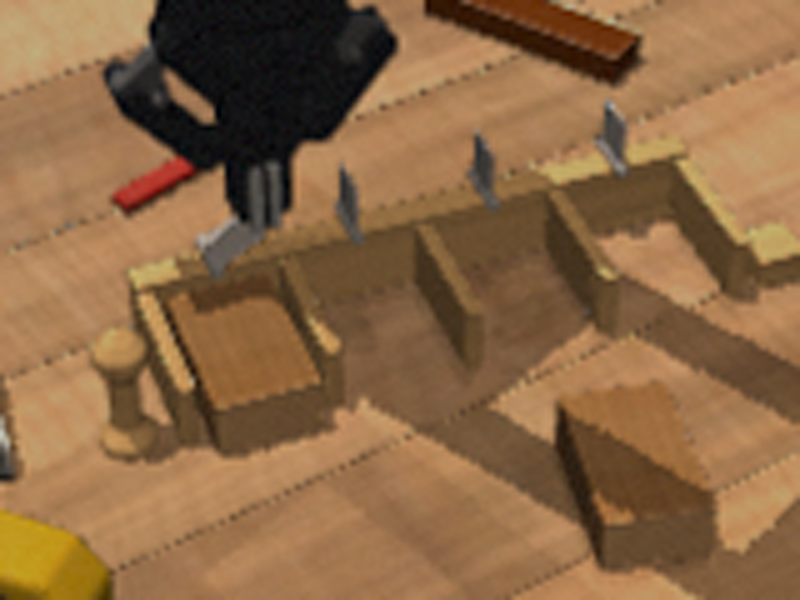

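Tab 1 is bent over at (230,245) under the fingertip at (265,195), and tabs 2 to 4 are still upright. I continue to about rack y = -44.

Call:
apply_moves(angular=[[0,0,0],[0,0,0],[0,0,0],[0,0,0],[0,0,0],[0,0,0],[0,0,0],[0,0,0],[0,0,0],[0,0,0],[0,0,0],[0,0,0],[0,0,0]], travel=[[-0.0485,-0.245,0],[-0.0485,-0.245,0],[-0.0485,-0.245,0],[-0.0485,-0.245,0],[-0.0485,-0.245,0],[-0.0485,-0.245,0],[-0.0485,-0.245,0],[-0.0485,-0.245,0],[-0.0485,-0.245,0],[-0.0485,-0.245,0],[-0.0485,-0.245,0],[-0.0485,-0.245,0],[0,0,0]], jaw=[0,0,0,0,0,0,0,0,0,0,0,0,0])

```text
time: 7.12
tool_pos: [629.1, 113.8, 80.5]
tcp_rot: [180.0, -0.0, -11.2]
ft_force: [0.1, 0.5, 1.6]
finger_gap: 0.0
grip_force: 0.6
```

Run:
```python
from bench import r
import cv2,numpy as np
s=r.snapshot("scene")["color"][160:280,190:350,::-1]
cv2.imwrite("pics/s4.png",cv2.resize(s,(800,600),interpolation=cv2.INTER_CUBIC))
p=np.load("pose.npz"); q=r.sense(); print(p["R"].T@(q["tool_pos"][:2]-p["t"]),q["tool_pos"][2],q["ft_force"])
```

```text
[ 27.52702964 -43.41532244] 80.57684805825795 [ 0.38263294 -0.03039115  1.33737818]
```

View pics/s4.png

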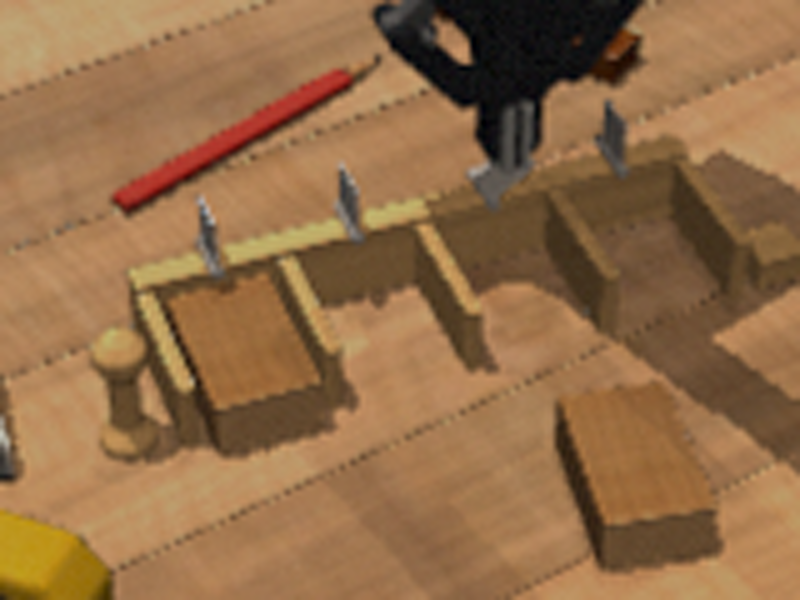

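Tab 3 is bent over at (495,185), tab 4 (612,135) is upright, and tabs 1 and 2 have sprung back. I lift and move behind the pad with the jaws partly open, giving a wide flat pusher.

Call:
apply_moves(angular=[[0,0,0],[0,0,0],[0,0,0],[0,0,0],[0,0,0],[0,0,0],[0,0,0],[0,0,0],[0,0,0],[0,0,0],[0,0,0],[0,0,0],[0,0,0],[0,0,0]], travel=[[0,0,1],[0,0,1],[-0.92,0.228,0],[-0.92,0.228,0],[-0.92,0.228,0],[-0.92,0.228,0],[-0.92,0.228,0],[-0.92,0.228,0],[0,0,-1],[0,0,-1],[0,0,-0.5],[0,0,-0.5],[0,0,0],[0,0,0]], jaw=[0,0,0.2,0.2,0.2,0.2,0.2,0.2,0.2,0.2,0.2,0.2,0.2,0.2])

```text
time: 8.93
tool_pos: [408.7, 169.6, 41.1]
tcp_rot: [-180.0, -0.0, -11.2]
ft_force: [-0.1, -1.0, -0.1]
finger_gap: 17.1
grip_force: 0.0
```

Run:
```python
from bench import r
import cv2,numpy as np
s=r.snapshot("scene")["color"][190:310,220:380,::-1]
cv2.imwrite("pics/s5.png",cv2.resize(s,(800,600),interpolation=cv2.INTER_CUBIC))
p=np.load("pose.npz"); q=r.sense(); print(p["R"].T@(q["tool_pos"][:2]-p["t"]),q["tool_pos"][2],q["ft_force"],q["finger_gap"],r.tcp_to_tips,q["joint_pos"])
```

```text
[-199.24348708  -31.7264418 ] 41.383072798712135 [-0.13478098 -0.11848136  0.23046452] 17.056017308360392 25.0 [ 1.58947708e+01 -4.11850098e+00  1.20988005e+02 -2.80612610e-03
  6.30393782e+01  1.17072084e+02]
```

View pics/s5.png

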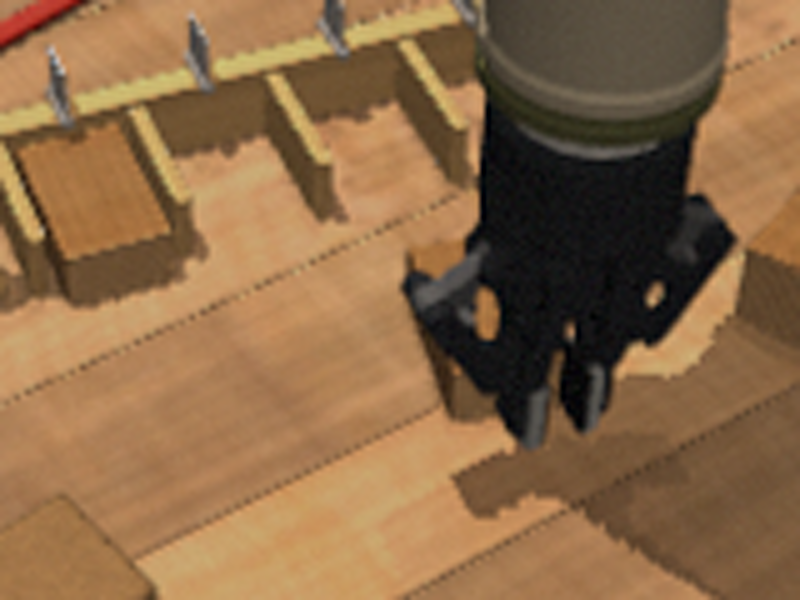

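The fingers stand upright behind the pad, which is partly hidden at (450,330). I lower and push slowly up to the mouth, then look.

Call:
apply_moves(angular=[[0,0,0],[0,0,0],[0,0,0],[0,0,0],[0,0,0],[0,0,0],[0,0,0],[0,0,0],[0,0,0],[0,0,0],[0,0,0]], travel=[[0,0,-0.2],[0,0,0],[0.184,-0.0364,0],[0.184,-0.0364,0],[0.184,-0.0364,0],[0.184,-0.0364,0],[0.184,-0.0364,0],[0.184,-0.0364,0],[0.184,-0.0364,0],[0.184,-0.0364,0],[0,0,0]], jaw=[0.2,0.2,0.2,0.2,0.2,0.2,0.2,0.2,0.2,0.2,0.2])

```text
time: 10.35
tool_pos: [467.8, 157.6, 32.4]
tcp_rot: [-180.0, -0.0, -11.2]
ft_force: [0.5, -0.2, -0.5]
finger_gap: 17.1
grip_force: 0.0
```

Run:
```python
from bench import r
import cv2,numpy as np
s=r.snapshot("scene")["color"][190:310,220:380,::-1]; t=r.snapshot("top")["color"][185:305,215:335,::-1]
cv2.imwrite("pics/s6.png",np.hstack([cv2.resize(s,(460,345),interpolation=cv2.INTER_CUBIC),cv2.resize(t,(340,345),interpolation=cv2.INTER_CUBIC)]))
p=np.load("pose.npz"); q=r.sense(); print(p["R"].T@(q["tool_pos"][:2]-p["t"]),q["tool_pos"][2],q["ft_force"],q["finger_gap"])
```

```text
[-140.00919778  -32.23202903] 32.183637837370604 [0.00741531 0.42394532 0.44182126] 16.83583250896328
```

View pics/s6.png

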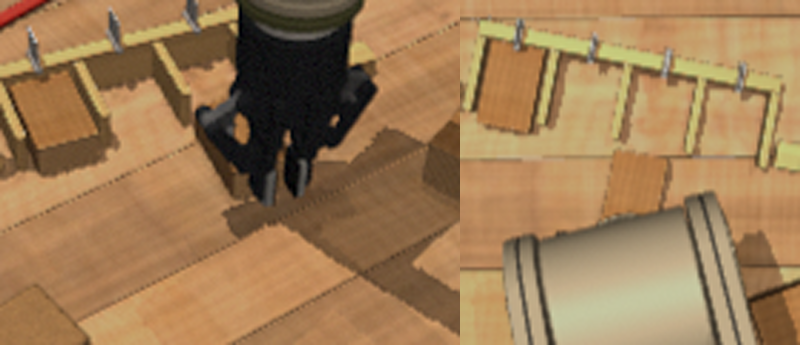

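The pad's front edge at (612,150)-(672,158) in the right inset lies parallel to the board but too far left against dividers 3 and 4 (621,140 and 693,150). I back off and look with the pad uncovered.

Call:
apply_moves(angular=[[0,0,0],[0,0,0],[0,0,0],[0,0,0],[0,0,0],[0,0,0],[0,0,0],[0,0,0],[0,0,0]], travel=[[-0.184,0.0364,0],[-0.184,0.0364,0],[0,0,1],[0,0,1],[0.25,0.8,0],[0.25,0.8,0],[0.25,0.8,0],[0.25,0.8,0],[0,0,0]], jaw=[0.2,0.2,0.2,0,0,0,0,0,0])

```text
time: 11.58
tool_pos: [492.0, 290.5, 112.3]
tcp_rot: [-180.0, -0.0, -11.1]
ft_force: [0.1, -0.6, -0.8]
finger_gap: 0.1
grip_force: 0.0
```

Run:
```python
from bench import r
import cv2,numpy as np,pickle
t=r.snapshot("top"); pickle.dump(t,open("top2.pkl","wb"))
cv2.imwrite("pics/t7.png",cv2.resize(t["color"][195:285,250:370,::-1],(800,600),interpolation=cv2.INTER_CUBIC))
p=np.load("pose.npz"); q=r.sense(); print(p["R"].T@(q["tool_pos"][:2]-p["t"]),q["tool_pos"])
```

```text
[-141.43451025  101.64434508] [491.61252944 289.29877095 112.02688534]
```

View pics/t7.png

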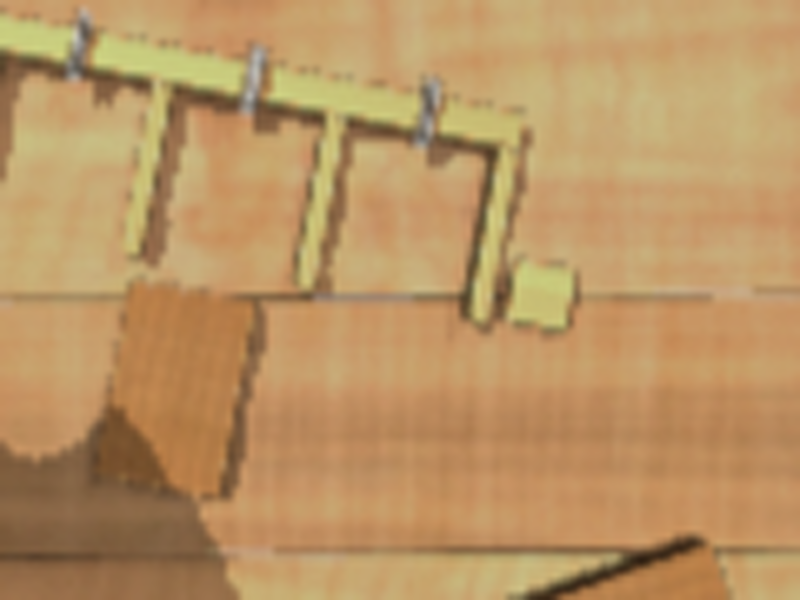

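Run:
```python
import pickle,numpy as np
from h import *
s=pickle.load(open("top2.pkl","rb")); k=np.load("pose.npz")
cr=lambda p:(250+(p[0]+.5)*.15-.5,195+(p[1]+.5)*.15-.5)
L=[(-24,37.5),(24,37.5),(24,-37.5),(-24,-37.5)]
b,Rp,tp,ep=fit(L,[ray(s,cr(p),30) for p in [(131,282),(256,300),(225,498),(95,480)]])
print("rack",k["R"].T@(tp-k["t"]),"rel",np.degrees(b-k["a"])+90,tp,ep.round(1))
for p in [(134,258),(307,291)]: print(k["R"].T@(ray(s,cr(p),36)-k["t"]))
```

```text
rack [-90.56898066 -24.81897652] rel 1.6028990185886727 [516.95771576 155.36634269] [[ 0.6  0.6]
 [-0.3 -0. ]
 [-0.6  0.3]
 [ 0.3 -0.8]]
[-4.52973875e+01  1.93439642e-02]
[-45.34871183 -65.6195241 ]
```

The pad is at rack y = -24.8 and about 1.6 degrees off, so it needs 8 mm to the right. I straddle it with open jaws centred on the gap line and close to just over its width, so a finger pushes it sideways without clamping it.

Call:
apply_moves(angular=[[0,0,0],[0,0,0],[0,0,0],[0,0,0],[0,0,0],[0,0,0],[0,0,0],[0,0,0],[0,0,0],[0,0,0]], travel=[[0.144,-0.883,0],[0.144,-0.883,0],[0.144,-0.883,0],[0.144,-0.883,0],[0,0,0],[0,0,0],[0,0,-0.7],[0,0,-0.7],[0,0,-0.7],[0,0,0]], jaw=[1,1,1,1,1,1,1,1,1,1])

```text
time: 12.88
tool_pos: [512.6, 147.8, 25.8]
tcp_rot: [179.9, 0.3, -11.1]
ft_force: [-0.7, 1.3, 0.8]
finger_gap: 85.2
grip_force: 0.0
```

Call:
apply_moves(angular=[[0,0,0],[0,0,0],[0,0,0],[0,0,0],[0,0,0],[0,0,0],[0,0,0],[0,0,0],[0,0,0]], travel=[[0,0,0],[0,0,0],[0,0,0],[0,0,0],[0,0,0],[0,0,0],[0,0,0],[0,0,0],[0,0,0]], jaw=[0.9,0.8,0.75,0.7,0.66,0.63,0.61,0.59,0.59], force=20)

```text
time: 14.0
tool_pos: [515.4, 147.4, 28.3]
tcp_rot: [180.0, 0.0, -11.2]
ft_force: [0.9, 0.9, -0.1]
finger_gap: 50.2
grip_force: 0.1
```

Call:
apply_moves(angular=[[0,0,0],[0,0,0],[0,0,0],[0,0,0],[0,0,0],[0,0,0],[0,0,0],[0,0,0],[0,0,0],[0,0,0]], travel=[[0,0,0],[0,0,0],[0,0,1],[0,0,1],[-0.79,0.156,0],[-0.79,0.156,0],[0,0,0],[0,0,-0.95],[0,0,-0.95],[0,0,0]], jaw=[0.75,0.85,0.85,0.85,0.2,0.2,0.2,0.2,0.2,0.2])

```text
time: 15.25
tool_pos: [449.9, 159.0, 29.5]
tcp_rot: [179.8, 0.3, -11.2]
ft_force: [-0.6, -0.2, 0.1]
finger_gap: 16.8
grip_force: 0.0
```

Call:
apply_moves(angular=[[0,0,0],[0,0,0],[0,0,0],[0,0,0],[0,0,0],[0,0,0],[0,0,0],[0,0,0],[0,0,0],[0,0,0],[0,0,0],[0,0,0],[0,0,0]], travel=[[0,0,0],[0.19,-0.0376,0],[0.19,-0.0376,0],[0.19,-0.0376,0],[0.19,-0.0376,0],[0.19,-0.0376,0],[0.19,-0.0376,0],[0.19,-0.0376,0],[0.19,-0.0376,0],[0.19,-0.0376,0],[0.19,-0.0376,0],[0.19,-0.0376,0],[0,0,0]], jaw=[0.2,0.2,0.2,0.2,0.2,0.2,0.2,0.2,0.2,0.2,0.2,0.2,0.2])

```text
time: 16.88
tool_pos: [536.5, 143.2, 32.4]
tcp_rot: [-180.0, -0.0, -11.2]
ft_force: [-1.5, 0.4, 0.4]
finger_gap: 17.1
grip_force: 0.0
```

Run:
```python
from bench import r
import numpy as np
p=np.load("pose.npz"); q=r.sense(); print(p["R"].T@(q["tool_pos"][:2]-p["t"]),q["tool_pos"],q["ft_force"],q["finger_gap"])
```

```text
[-69.00827334 -32.98508232] [536.52274862 143.16966801  32.44250792] [-1.52137306  0.35991983  0.38029367] 17.14812365106081
```

Call:
apply_moves(angular=[[0,0,0],[0,0,0],[0,0,0],[0,0,0]], travel=[[0.025,-0.005,0],[0.025,-0.005,0],[0.025,-0.005,0],[0,0,0]], jaw=[0.2,0.2,0.2,0.2])

```text
time: 17.38
tool_pos: [538.8, 142.7, 32.3]
tcp_rot: [-180.0, -0.0, -11.2]
ft_force: [-0.3, -0.3, -0.5]
finger_gap: 17.0
grip_force: 0.0
```

Call:
apply_moves(angular=[[0,0,0],[0,0,0],[0,0,0]], travel=[[0.025,-0.005,0],[0.025,-0.005,0],[0,0,0]], jaw=[0.2,0.2,0.2])

```text
time: 17.75
tool_pos: [540.8, 142.3, 32.3]
tcp_rot: [-180.0, 0.0, -11.2]
ft_force: [0.2, 0.1, -1.1]
finger_gap: 16.8
grip_force: 0.3
```

Call:
apply_moves(angular=[[0,0,0],[0,0,0],[0,0,0]], travel=[[0.025,-0.005,0],[0.025,-0.005,0],[0,0,0]], jaw=[0.2,0.2,0.2])

```text
time: 18.12
tool_pos: [540.9, 142.2, 31.8]
tcp_rot: [180.0, 0.2, -11.2]
ft_force: [-9.7, 3.1, 7.8]
finger_gap: 17.0
grip_force: 5.1
```

Run:
```python
from bench import r
import cv2,numpy as np
s=r.snapshot("scene")["color"][170:260,230:350,::-1]; t=r.snapshot("top")["color"][190:270,235:341,::-1]
cv2.imwrite("pics/s8.png",np.hstack([cv2.resize(s,(400,300),interpolation=cv2.INTER_CUBIC),cv2.resize(t,(400,300),interpolation=cv2.INTER_CUBIC)]))
F=[]
for i in range(8): r.snapshot("top"); F.append(r.sense()["ft_force"])
p=np.load("pose.npz"); q=r.sense(); print(p["R"].T@(q["tool_pos"][:2]-p["t"]),np.mean(F,0))
```

```text
[-64.50648222 -33.00899987] [-9.84506906  2.07981798  6.63287961]
```

The force rises to about 10 N with the tool at rack x = -64.5, which is where the home position should be. I back off, lift clear and check.

Call:
apply_moves(angular=[[0,0,0],[0,0,0],[0,0,0],[0,0,0],[0,0,0],[0,0,0],[0,0,0],[0,0,0],[0,0,0],[0,0,0],[0,0,0],[0,0,0],[0,0,0]], travel=[[-0.1,0.02,0],[-0.3,0.06,0],[-0.7,0.14,0],[0,0,0],[0,0,1],[0,0,1],[0,0,1],[-0.6,0.5,0.5],[-0.6,0.8,0.5],[0,0.8,0],[0,0.8,0],[0,0,0],[0,0,0]], jaw=[0.2,0.2,0.2,0.2,0.2,0.2,0.2,0.2,0.2,0.2,0.2,0.2,0.2])

```text
time: 20.25
tool_pos: [451.0, 266.3, 192.2]
tcp_rot: [180.0, -0.0, -11.2]
ft_force: [0.2, 0.9, 0.4]
finger_gap: 16.8
grip_force: 0.0
```

Run:
```python
from bench import r
import cv2,pickle
t=r.snapshot("top"); pickle.dump(t,open("top3.pkl","wb"))
cv2.imwrite("pics/t9.png",cv2.resize(t["color"][190:265,240:340,::-1],(800,600),interpolation=cv2.INTER_CUBIC))
```

```text
(no output)
```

View pics/t9.png

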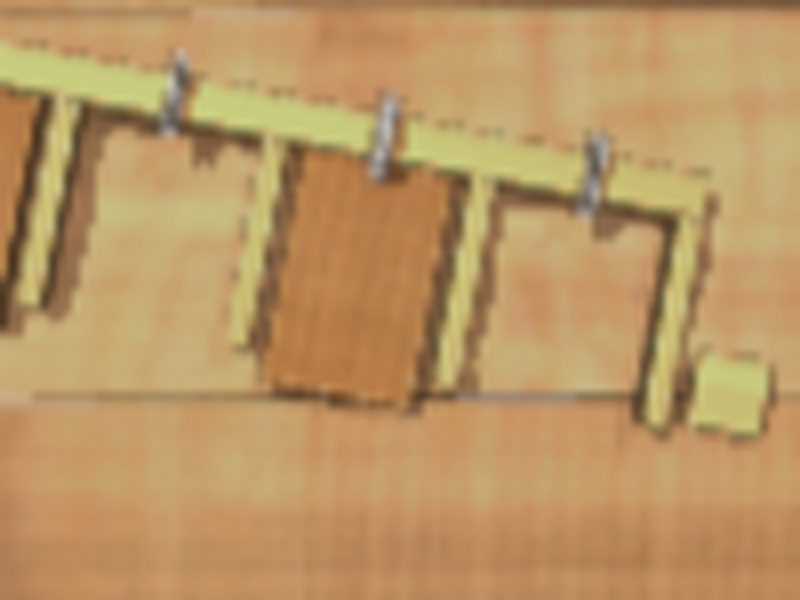

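The pad at (360,275) lies centred between dividers 3 and 4, its inner end against the board and its front end sticking out slightly at (345,395). I hand in.

```bash
python3 -c "
from bench import r
print(r.hand_in())"
```

```text
the job is handed in; nothing more can be done
None
```

I ran a fingertip along tabs 1 to 3 from the post end, leaving tab 4 upright, then pushed the smaller pad home against the back board in the third gap and handed the job in at about 20 s of the 67 s; no verdict was returned.

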